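# Feel which storage box is full and drag it to the mat

### The job

One of the three lidded boxes is packed full and two are nearly empty: take each by its grip and tip that end up slightly, a finger's width, to feel its weight - first green, then yellow, then red, setting each down before the next. Then drag the full one by its grip on to the middle of the round black mat and set it down gently and let go; the back end of every box stays down on the surface all the time. Leave the two light boxes where they stand and do not disturb the things around.

Things in the scene. Friction and masses are not known exactly. Their poses are not given: they have to be found in the camera images.
- green_box: opaque white box with a green lid, 120 long (own x) x 80 wide x 58 mm high, a black stub grip standing out level from its front (-x) end. Origin: centre of the underside; z up. The full box weighs 0.83 to 0.99 kg, the two nearly empty ones 0.2 to 0.22 kg each; the contents lie unseen at the middle. Any of the three may be the full one: they differ only in lid colour
- green_box_grip (a point): centre of the grip of the green-lidded box, 80 mm in front of the box's origin and 36 mm up. The grip is 18 mm wide along the box's y (pinch it so), 16 mm high, and stands out 38 mm from the box's end wall
- green_box_heel (a point): middle of the bottom edge at the back (+x) end of the green-lidded box, 58 mm behind its origin: the edge about which the box tips when its grip is raised
- yellow_box: opaque white box with a yellow lid, 120 long (own x) x 80 wide x 58 mm high, a black stub grip standing out level from its front (-x) end. Origin: centre of the underside; z up. The full box weighs 0.83 to 0.99 kg, the two nearly empty ones 0.2 to 0.22 kg each; the contents lie unseen at the middle. Any of the three may be the full one: they differ only in lid colour
- yellow_box_grip (a point): centre of the grip of the yellow-lidded box, 80 mm in front of the box's origin and 36 mm up. The grip is 18 mm wide along the box's y (pinch it so), 16 mm high, and stands out 38 mm from the box's end wall
- yellow_box_heel (a point): middle of the bottom edge at the back (+x) end of the yellow-lidded box, 58 mm behind its origin: the edge about which the box tips when its grip is raised
- red_box: opaque white box with a red lid, 120 long (own x) x 80 wide x 58 mm high, a black stub grip standing out level from its front (-x) end. Origin: centre of the underside; z up. The full box weighs 0.83 to 0.99 kg, the two nearly empty ones 0.2 to 0.22 kg each; the contents lie unseen at the middle. Any of the three may be the full one: they differ only in lid colour
- red_box_grip (a point): centre of the grip of the red-lidded box, 80 mm in front of the box's origin and 36 mm up. The grip is 18 mm wide along the box's y (pinch it so), 16 mm high, and stands out 38 mm from the box's end wall
- red_box_heel (a point): middle of the bottom edge at the back (+x) end of the red-lidded box, 58 mm behind its origin: the edge about which the box tips when its grip is raised
- mat: round black rubber mat lying fixed on the trolley, 256 mm across at the foot, 232 mm across its flat top, 2.5 mm thick with a gently bevelled edge, so a box dragged with its grip end raised slides up on to it. Origin: centre of the underside
- jam_jar: glass jam jar with a white lid, 69 mm across, 99 mm high; bystander. Origin: centre of the underside
- vanilla: small spice jar with a gold-brown cap, 42 mm across, 96 mm high; bystander. Origin: centre of the underside
- cinnamon: small spice jar with a red cap, 45 mm across, 106 mm high; bystander. Origin: centre of the underside
- kitchen_timer: red and white kitchen timer, 68 mm across, 60 mm high; bystander. Origin: centre of the underside
- ring_cutter_0: plain tin ring cutter, 68 mm across, 38 mm high; bystander. Origin: centre of the underside
- rusk_box: small green biscuit box, 35 x 89 x 57 mm, standing; bystander. Origin: centre of the underside

How it is judged (in metres and radians):
On the way, in this order (a step that is already met when the one before it is completed fails the run):
1. the green-lidded box is tipped up by its grip (more than 0.04 rad) while the other two stand flat (angle between green_box's own z axis and vertical above 0.04 rad and contact force between the fingers and green_box above 0.5 N and angle between each of yellow_box, red_box's own z axis and vertical below 0.02 rad), for 0.2 s.
2. the yellow-lidded box is tipped up by its grip (more than 0.04 rad) while the other two stand flat (angle between yellow_box's own z axis and vertical above 0.04 rad and contact force between the fingers and yellow_box above 0.5 N and angle between each of green_box, red_box's own z axis and vertical below 0.02 rad), for 0.2 s.
3. the red-lidded box is tipped up by its grip (more than 0.04 rad) while the other two stand flat (angle between red_box's own z axis and vertical above 0.04 rad and contact force between the fingers and red_box above 0.5 N and angle between each of green_box, yellow_box's own z axis and vertical below 0.02 rad), for 0.2 s.
At the end, for the whole second after the job is handed in: The full box stands flat on the mat, its centre within 45 mm of the mat's centre and the mat carrying its weight (more than 5.5 N from that box); the two light boxes are within 40 mm of where they started; all three flat (within 0.03 rad) and at rest (((contact force between green_box and mat above 5.5 N and horizontal distance between green_box and mat below 0.045 m and distance of each of yellow_box, red_box from where it was at the start of the episode below 0.04 m) or (contact force between yellow_box and mat above 5.5 N and horizontal distance between yellow_box and mat below 0.045 m and distance of each of green_box, red_box from where it was at the start of the episode below 0.04 m) or (contact force between red_box and mat above 5.5 N and horizontal distance between red_box and mat below 0.045 m and distance of each of green_box, yellow_box from where it was at the start of the episode below 0.04 m)) and angle between each of green_box, yellow_box, red_box's own z axis and vertical below 0.03 rad and linear speed of each of green_box, yellow_box, red_box below 0.01 m/s); the robot touches nothing.
It fails at once if the back bottom edge of a box is lifted off the surface (its middle more than 20 mm up) (height (world z) of any of green_box_heel, yellow_box_heel, red_box_heel above 0.02 m).
It fails at once if a box is tipped steeply (more than 0.25 rad) (angle between any of green_box, yellow_box, red_box's own z axis and vertical above 0.25 rad).
It fails at once if a box is pressed or dropped on to the mat with more than 30 N (contact force between any of green_box, yellow_box, red_box and mat above 30 N).
It fails at once if a bystander is moved more than 30 mm (distance of any of jam_jar, vanilla, cinnamon, kitchen_timer, ring_cutter_0, rusk_box from where it was at the start of the episode above 0.03 m).
It also fails if it takes over 72 s, if anything falls off the work surface, if the arm or the gripper's body presses on something with over 40 N, if the wrist force passes 120 N, or if a joint passes its speed limit or range.

### The arm

A 7-joint arm with a two-finger parallel gripper is mounted at the origin on a cart in front of the work surface, level with it; the furniture and walls round the work are solid. World frame = base frame: x ahead of the robot, y to its left, z up, the work surface at z = 0. Lengths are in m, angles in degrees, forces in N, time in s.
With the tool pointing down it reaches from about 0.425 to 0.875 m from the base axis. Payload 4.7 kg.
Tool frame: the origin (TCP) lies midway between the tips of the shut fingers; the grasp point (between the pads) lies 19 mm behind it; z points along the fingers, y is the line along which they close (so a half turn about z gives the same grasp; the last joint's range is limited). The gripper opens to 87 mm and grips with 3 to 60 N. Pads are 19 mm wide; open, the fingers measure 117 mm over their backs; the gripper's body (75 mm by 190 mm) begins 51 mm behind the grasp point.
Start: joints at [-64.509, 18.392, -4.016, 83.108, 1.295, 78.541, -3.26], TCP at [0.271, 0.591, 0.187] pointing down, gripper open.
Joint ranges: [-163.93, 163.93], [-17.29, 119.83], [-79.2, 71.16], [3.27, 140.29], [-89.18, 269.18], [5.43, 117.66], [-154.24, 154.24]. Speed limits (degrees/s): [147.25, 147.25, 180, 180, 180, 180, 180].

### API

Orientations are given as [roll, pitch, yaw] about the fixed x, y, z axes, in that order (R = Rz(yaw) Ry(pitch) Rx(roll)).
In Python, from cell import env gives the robot as it stands. The module is installed in compiled form; this text tells all that it offers.
- The arm moves only by the tool step_arm, never from a script. Its argument "rows" is a list of rows, each an object with "angular": the turn, a rotation vector about the tool's x, y, z in units of pi rad (1.0 is pi rad), a list of three; "slide": the shift along the tool's x, y, z in units of 500 mm (1.0 is 500 mm), a list of three; "jaw": the opening, from 0 (shut) to 1 (fully open). A call has 1 to 10 rows; each row shifts and turns the commanded pose from where the row before left it, along the tool's axes as they then stand; what a row does not reach is not made up. A row lasts 1/8 s, in which the tool goes at most 62.5 mm and 10.7 degrees, less where a joint would pass 70% of its speed; a pose out of reach is approached as far as the arm can. A call with a number of a shift or a turn outside -1 to 1 is refused whole. A call with a gripper value outside its range is refused whole. The fingers move at their own pace and stop on an object; "newtons" is the grip in N (left out, the last holds). Time passes only in rows, so rows that do not move let the fingers close. It gives the time, the measured TCP pose, the force, the opening and the grip force at its end, in the units of the state.
- env.get_obs(): the state, without advancing time (a new reading comes with each control period).
- env.read_camera(name): name is "scene" or "side" or "wrist"; returns the picture (420x560x3 uint8, red, green, blue); there is no depth.
- env.camera_info(name): a dict with "fx", "fy", "cx", "cy" (pixels), "k1" (the pictures are not rectified: a ray, as slopes to the right and down, at radius r is drawn at 1 + k1 r^2 times it, then the intrinsics apply), "R" (3x3) and "t" (3): a world point X has camera coordinates R X + t. Camera axes: x right, y down, z forward; pixel columns grow to the right and rows downward; lengths in m; the calibration is good to about 2 mm. A picture is of the moment at which its call begins: read the wrist's pose just before it. camera_info takes no time and is no camera call; for the wrist camera it gives the pose at the moment of the call.
- env.sign_off(): hands the job in; it is judged then, once.
The state is a dict: "time_s": time; "qpos": joint angles; "joint_velocities": joint speeds; "effort": joint torques, N m; "tool_pos": TCP position; "tool_rot": TCP orientation; "force": force on the tool from outside, world axes, zero at the start; "wrist_torque": the same for the moment, N m; "grip_width": finger opening in m; "grasp_force": force on a finger pad.
Only numpy, scipy, OpenCV 4.12 (cv2) and the standard library are available. Lean on these libraries where they do the work, as an engineer would, in place of code of your own. Each camera call takes 0.05 s, during which the arm holds its last target. There are 200 camera calls.

## Working session

There is one attempt and no reset: what is moved stays moved. The work goes in short steps, Python scripts to look and compute and a tool call to move; the robot and the scene stay as the last step left them, time stands still between calls to the robot, and variables do not carry over. Pictures are saved under pics/ and viewed, at most 10 in all, crops included, and the job is handed in when it is done.

Besides the shell and the picture viewer there is one more tool, called after "Emit:" as name([rows], argument=value, ...), one row to a line, values as JSON. step_arm: Moves the arm, as the interface text tells. Shifts and turns lie within -1 to 1; 1 stands for 500 mm of shift or pi rad of turn. Its arguments: {"type":"object","properties":{"rows":{"type":"array"},"newtons":{"type":"number"}},"required":["rows"]}

```bash
mkdir -p pics; python3 - <<'E'
from cell import env
import cv2
o=env.get_obs();print(o)
for n in("scene","side","wrist"):
    i=env.camera_info(n);print(n,i)
    cv2.imwrite(f"pics/{n}0.png",env.read_camera(n)[:,:,::-1])
E
```

```text
{'time_s': 0.0, 'qpos': array([-64.50976053,  18.43920721,  -4.01595027,  83.17522101,
         1.29580917,  78.54177896,  -3.26202399]), 'joint_velocities': array([-0.0067923 ,  0.0491983 , -0.05405913, -0.00402092, -0.03535265,
       -0.05009163,  0.01062482]), 'effort': array([-1.44657802e-04, -4.91281199e+01, -4.04041372e-01, -3.12529457e+01,
       -6.39271550e-02,  4.36902686e-02,  1.96388032e-04]), 'tool_pos': array([0.27121902, 0.59001634, 0.18615719]), 'tool_rot': array([-1.79889086e+02,  6.49721641e-03,  1.55318058e+02]), 'force': array([-0.76592103, -0.69569683, -1.365008  ]), 'wrist_torque': array([ 0.02690445,  0.0475895 , -0.00311342]), 'grasp_force': 0.0, 'grip_width': 0.08720505120186363}
scene {'fx': 520.5462109631588, 'fy': 520.5462109631588, 'cx': 283.118237991758, 'cy': 210.55999679593353, 'k1': 0.03928755942843073, 'R': array([[ 0.90223281, -0.43110187,  0.01127531],
       [-0.20504101, -0.4518287 , -0.86822175],
       [ 0.37938653,  0.78102625, -0.49604824]]), 't': array([-0.49620325,  0.12574615,  1.13846939])}
side {'fx': 448.44850919480547, 'fy': 448.44850919480547, 'cx': 285.2074367663274, 'cy': 206.46835333530984, 'k1': -0.09870714550050103, 'R': array([[ 0.87767243, -0.47915386,  0.01013357],
       [-0.20885896, -0.4014294 , -0.89175802],
       [ 0.43135721,  0.78055494, -0.4523991 ]]), 't': array([-0.49983701,  0.12951784,  0.9596093 ])}
wrist {'fx': 292.7149748927603, 'fy': 292.7149748927603, 'cx': 284.13060930543094, 'cy': 208.71715466329118, 'k1': -0.032235116738344755, 'R': array([[ 0.41826024,  0.9083264 , -0.00123401],
       [ 0.88119659, -0.40543737,  0.24313186],
       [ 0.22034277, -0.1027798 , -0.96999246]]), 't': array([-0.64991046, -0.02793334,  0.38831569])}
```

View pics/scene0.png

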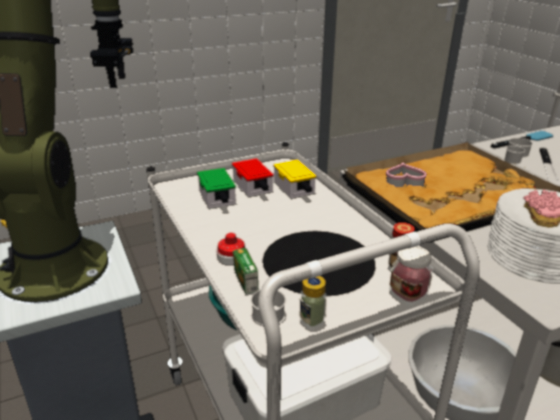

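View pics/side0.png

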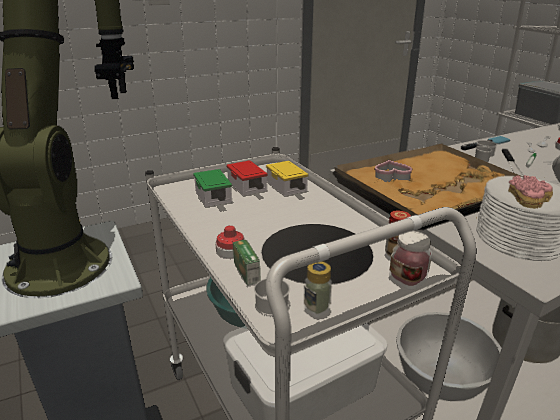

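The scene view shows the lids green (216,181), red (252,170) and yellow (295,170), with grips facing the camera, and the mat at (319,261). The side view agrees.

```bash
cat > h.py <<'E'
import numpy as np,cv2
from cell import env
def ray(i,p):
    d=np.array([(p[0]-i['cx'])/i['fx'],(p[1]-i['cy'])/i['fy']]);s=d.copy()
    for _ in range(30): s=d/(1+i['k1']*(s@s))
    R=np.array(i['R']);return -R.T@i['t'],R.T@np.array([s[0],s[1],1])
def plane(i,p,z):
    c,d=ray(i,p);return c+d*(z-c[2])/d[2]
def proj(i,X):
    c=np.array(i['R'])@X+i['t'];s=c[:2]/c[2];s=s*(1+i['k1']*(s@s))
    return np.array([i['fx']*s[0]+i['cx'],i['fy']*s[1]+i['cy']])
def tri(obs):
    A=np.zeros((3,3));b=np.zeros(3);L=[]
    for i,p in obs:
        c,d=ray(i,p);d=d/np.linalg.norm(d);M=np.eye(3)-np.outer(d,d);A+=M;b+=M@c;L.append((c,d))
    X=np.linalg.solve(A,b);return X,max(np.linalg.norm(np.cross(X-c,d)) for c,d in L)
H={'green':(45,80),'yellow':(22,35),'red':(-8,6)}
def lid(img,col,roi=None,n=1):
    h=cv2.cvtColor(img,cv2.COLOR_RGB2HSV).astype(int);a,b=H[col];hh=np.where(h[...,0]>150,h[...,0]-180,h[...,0])
    m=((hh>=a)&(hh<=b)&(h[...,1]>150)&(h[...,2]>80)).astype(np.uint8)
    if roi: 
        k=np.zeros_like(m);k[roi[1]:roi[3],roi[0]:roi[2]]=1;m*=k
    N,l,s,c=cv2.connectedComponentsWithStats(m);j=1+np.argsort(-s[1:,4])[0]
    pts=np.argwhere(l==j)[:,::-1].astype(np.float32)
    return c[j],s[j],pts
E
python3 - <<'E'
from h import *
roi=(180,140,330,215)
I={n:env.camera_info(n) for n in("scene","side")}
P={n:cv2.imread(f"pics/{n}0.png")[:,:,::-1].copy() for n in I}
for n in I: print(n,-np.array(I[n]['R']).T@I[n]['t'])
for c in H:
    L={n:lid(P[n],c,roi) for n in I}
    X,e=tri([(I[n],L[n][0]) for n in I]);print(c,[ (L[n][0].round(1),L[n][1]) for n in I],X.round(3),e)
    for n in I:
        q=np.array([plane(I[n],p,.058)[:2] for p in L[n][2]]);r=cv2.minAreaRect((q*1000).astype(np.float32));print('  ',n,r)
for n in I:
    h=P[n].max(2);m=(h<40).astype(np.uint8);N,l,s,cc=cv2.connectedComponentsWithStats(m)
    p0=(319,262) if n=="scene" else (317,255)
    j=l[p0[1],p0[0]];print(n,j,s[j])
    q=np.array([plane(I[n],p[::-1],.0025)[:2] for p in np.argwhere(l==j)])*1000
    print(cv2.minEnclosingCircle(q.astype(np.float32)),q.min(0),q.max(0),q.mean(0))
E
```

```text
scene [ 0.04155402 -1.04627291  0.67950612]
side [ 0.05180974 -0.93653434  0.55469009]
green [(array([215. , 179.6]), array([198, 169,  36,  22, 576], dtype=int32)), (array([222.5, 174.5]), array([222, 174,   2,   2,   2], dtype=int32))] [ 0.328 -0.165  0.218] 0.009042117115385466
   scene ((422.4181213378906, 161.67660522460938), (121.16712188720703, 80.07129669189453), 84.41056060791016)
   side ((463.39764404296875, 179.369140625), (8.173881530761719, 0.0), -91.18475341796875)
yellow [(array([293.9, 171. ]), array([274, 159,  42,  24, 618], dtype=int32)), (array([286. , 170.3]), array([266, 161,  42,  20, 498], dtype=int32))] [0.641 0.124 0.057] 0.001359564640682471
   scene ((636.3843383789062, 124.4308090209961), (132.1789093017578, 95.63804626464844), 89.19081115722656)
   side ((634.2655639648438, 127.12273406982422), (131.8614501953125, 99.37965393066406), 88.87345123291016)
red [(array([251.2, 169.5]), array([232, 159,  41,  22, 592], dtype=int32)), (array([246.2, 169.9]), array([227, 161,  40,  20, 477], dtype=int32))] [0.528 0.158 0.067] 0.00014181266729669008
   scene ((534.0266723632812, 179.59262084960938), (131.85012817382812, 89.01490020751953), 87.4530258178711)
   side ((535.7526245117188, 182.10589599609375), (131.33139038085938, 87.56588745117188), 89.93624877929688)
scene 0 [     0      0    560    420 219750]
((1634.4906005859375, 1836.8228759765625), 2816.29345703125) [-105.81462071 -738.42002983] [4394.92435059 4093.22996853] [753.37397995 351.42970366]
side 0 [     0      0    560    420 220395]
((50109.5859375, 29434.8515625), 58413.33984375) [-2001.46315424  -775.25426991] [100334.5013972   59260.61592952] [1212.59970872  990.00787961]
```

View pics/wrist0.png

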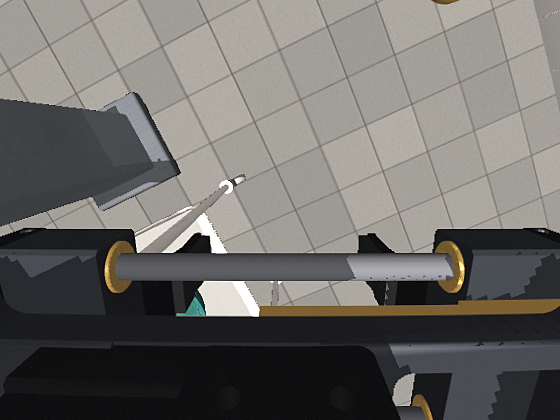

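The wrist view looks past the trolley: floor tiles and the gripper's parts at the bottom, no boxes. Next I'll fix the mat segmentation and work out the camera rig.

```bash
python3 - <<'E'
from h import *
from scipy.spatial.transform import Rotation as Ro
I={n:env.camera_info(n) for n in("scene","side","wrist")}
o=env.get_obs();T=Ro.from_euler('xyz',o['tool_rot'],degrees=True).as_matrix()
i=I['wrist'];c=-i['R'].T@i['t'];print('cam in tool',T.T@(c-o['tool_pos']),'\nfwd',T.T@i['R'][2],'right',T.T@i['R'][0])
P={n:cv2.imread(f"pics/{n}0.png")[:,:,::-1].copy() for n in ('scene','side')}
for n,p0 in(("scene",(319,262)),("side",(317,255))):
    print(P[n][p0[1],p0[0]])
    m=(P[n].max(2)<P[n][p0[1],p0[0]].max()+25).astype(np.uint8);m[:225]=0;m[295:]=0
    N,l,s,cc=cv2.connectedComponentsWithStats(m);j=l[p0[1],p0[0]];print(n,s[j])
    cn=cv2.findContours((l==j).astype(np.uint8),cv2.RETR_EXTERNAL,cv2.CHAIN_APPROX_NONE)[0][0][:,0]
    q=np.array([plane(I[n],p,.002)[:2] for p in cn]).astype(np.float32)*1000
    print(cv2.fitEllipse(q),q.min(0),q.max(0))
for n in('scene','side'):
  rr=(180,140,330,215) if n=='scene' else (180,155,330,215)
  if n=='side':
    c,s,p=None,None,None
    print(P[n][182,212])
# bystanders rough base positions (scene image)
for k,p in dict(timer=(231,260),rusk=(247,288),cutter=(268,318),vanilla=(314,318),jam=(410,295),cinn=(402,265)).items(): print(k,plane(I['scene'],p,0)[:2].round(3))
E
```

```text
cam in tool [ 0.06685812  0.00064914 -0.19638846] 
fwd [-2.43041216e-01  2.50957832e-04  9.70015930e-01] right [-7.47641102e-04  9.99999621e-01 -4.46039416e-04]
[230 228 220]
scene [    0   225   560    70 39200]
((479.0025634765625, -168.7220916748047), (290.6705017089844, 1990.25537109375), 65.4178466796875) [-104.4359  -524.27057] [1157.8146   242.54242]
[120 115 107]
side [ 278  225  253   70 8512]
((703.9540405273438, -352.2217712402344), (266.71038818359375, 553.0527954101562), 71.09675598144531) [ 388.0682 -559.2919] [ 932.65625 -220.32257]
[ 57 123  67]
timer [ 0.358 -0.13 ]
rusk [ 0.352 -0.239]
cutter [ 0.354 -0.341]
vanilla [ 0.435 -0.379]
jam [ 0.648 -0.399]
cinn [ 0.697 -0.307]
```

```bash
python3 - <<'E'
from h import *
I={n:env.camera_info(n) for n in("scene","side")}
for n in I:
    P=cv2.imread(f"pics/{n}0.png");p0=(300,247) if n=='scene' else (300,240);print(P[p0[1],p0[0]])
    m=(P.max(2)<60).astype(np.uint8);l=cv2.connectedComponentsWithStats(m)
    N,l,s,_=l;j=l[p0[1],p0[0]];print(s[j],j)
    q=np.array([plane(I[n],p[::-1],.0025)[:2] for p in np.argwhere(l==j)]).astype(np.float32)*1000
    for t in [(350,275),(330,278)]: print(t,l[t[1],t[0]])
    print(cv2.minEnclosingCircle(q),q.min(0),q.max(0))
E
```

```text
[27 27 27]
[ 264  232   97   43 2284] 18
(350, 275) 21
(330, 278) 21
((532.8497314453125, -200.93145751953125), 121.51261138916016) [ 411.56915 -217.72284] [654.1303  -93.90474]
[44 48 51]
[ 262  224   93   44 1867] 83
(350, 275) 98
(330, 278) 98
((534.2384643554688, -204.09339904785156), 125.87455749511719) [ 409.01013 -221.386  ] [659.054    -87.653336]
```

```bash
cat >> h.py <<'E'
from scipy.spatial.transform import Rotation as Ro
def plan(pos,rpy,N,start=None,dec=3):
    """rows in tool axes from measured (or start) pose to target, rounded"""
    o=env.get_obs();p,r=(o['tool_pos'],o['tool_rot']) if start is None else start
    p=np.array(p,float);R=Ro.from_euler('xyz',r,degrees=True);G=Ro.from_euler('xyz',rpy,degrees=True);pos=np.array(pos)
    for k in range(N):
        f=1/(N-k);s=R.inv().apply((pos-p)*f);w=(R.inv()*G).as_rotvec()*f
        s=np.round(s/.5,dec);w=np.round(w/np.pi,dec);print('ang',w.tolist(),'slide',s.tolist())
        p=p+R.apply(s*.5);R=R*Ro.from_rotvec(w*np.pi)
E
python3 - <<'E'
from h import *
plan([.534,.10,.2],[180,0,90],10)
E
```

```text
ang [-0.0, 0.0, 0.036] slide [-0.089, -0.067, -0.003]
ang [-0.0, 0.0, 0.036] slide [-0.096, -0.057, -0.003]
ang [-0.0, 0.0, 0.036] slide [-0.101, -0.046, -0.003]
ang [-0.0, 0.0, 0.036] slide [-0.106, -0.034, -0.002]
ang [-0.0, 0.0, 0.036] slide [-0.109, -0.022, -0.003]
ang [-0.0, 0.0, 0.037] slide [-0.111, -0.009, -0.002]
ang [-0.0, 0.0, 0.036] slide [-0.111, 0.004, -0.003]
ang [-0.0, 0.0, 0.037] slide [-0.11, 0.016, -0.002]
ang [-0.0, 0.0, 0.036] slide [-0.107, 0.029, -0.003]
ang [-0.0, 0.0, 0.037] slide [-0.103, 0.041, -0.002]
```

Emit:
step_arm([
  {"angular": [0, 0, 0.036], "slide": [-0.089, -0.067, -0.003], "jaw": 1},
  {"angular": [0, 0, 0.036], "slide": [-0.096, -0.057, -0.003], "jaw": 1},
  {"angular": [0, 0, 0.036], "slide": [-0.101, -0.046, -0.003], "jaw": 1},
  {"angular": [0, 0, 0.036], "slide": [-0.106, -0.034, -0.002], "jaw": 1},
  {"angular": [0, 0, 0.036], "slide": [-0.109, -0.022, -0.003], "jaw": 1},
  {"angular": [0, 0, 0.037], "slide": [-0.111, -0.009, -0.002], "jaw": 1},
  {"angular": [0, 0, 0.036], "slide": [-0.111, 0.004, -0.003], "jaw": 1},
  {"angular": [0, 0, 0.037], "slide": [-0.11, 0.016, -0.002], "jaw": 1},
  {"angular": [0, 0, 0.036], "slide": [-0.107, 0.029, -0.003], "jaw": 1},
  {"angular": [0, 0, 0.037], "slide": [-0.103, 0.041, -0.002], "jaw": 1},
], newtons=25)

```text
time_s: 1.4
tool_pos: [0.5344, 0.0989, 0.2003]
tool_rot: [180.0, -0.0, 89.8]
force: [0.9, 0.4, -0.1]
grip_width: 0.0871
grasp_force: 0.0
```

```bash
python3 - <<'E'
from h import *
import pickle
o=env.get_obs();print(o['time_s'],o['tool_pos'],o['tool_rot'],o['force'],abs(o['joint_velocities']).max())
i=env.camera_info('wrist');p=env.read_camera('wrist');cv2.imwrite('pics/w1.png',p[:,:,::-1]);pickle.dump(i,open('w1.pkl','wb'))
for c in H: 
    L=lid(p,c);print(c,L[0],L[1])
    q=np.array([plane(i,a,.058)[:2] for a in L[2]]).astype(np.float32)*1000;print(cv2.minAreaRect(q))
E
```

```text
1.4 [0.53443554 0.09892634 0.20031386] [ 1.79985867e+02 -2.24081991e-02  8.97685328e+01] [ 0.91723164  0.41939052 -0.12758566] 26.05176042149222
green [183.98416732 131.26114152] [ 157   73   73  111 5116]
((431.8849792480469, 172.68417358398438), (116.91241455078125, 81.65119934082031), 84.79832458496094)
yellow [380.07997139 158.63290415] [ 343  108   77  104 6990]
((643.4722290039062, 136.6739959716797), (117.72710418701172, 82.43350982666016), 89.1831283569336)
red [291.68178938 108.43467241] [ 255   54   75  111 7891]
((542.7125854492188, 192.47296142578125), (116.50296020507812, 81.57963562011719), 89.73538208007812)
```

View pics/w1.png

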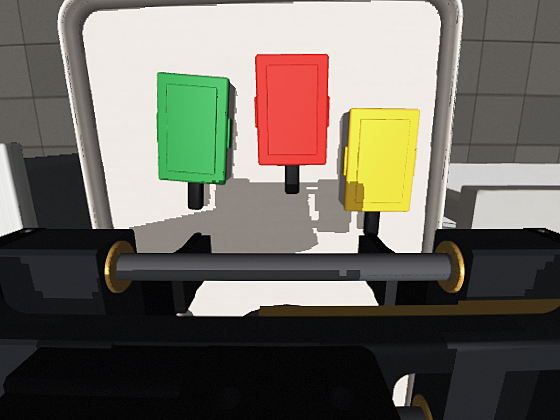

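The wrist picture shows the lids at green (193,128), red (291,108), yellow (382,160). Their black grips reach down to about (196,197), (292,180) and (372,222). The arm was still settling, so I'll measure again at rest, with lid corners and heights.

```bash
cat > meas.py <<'E'
from h import *
o=env.get_obs();
I={n:env.camera_info(n) for n in("scene","side")}
P={n:cv2.imread(f"pics/{n}0.png")[:,:,::-1].copy() for n in I}
i=env.camera_info('wrist');p=env.read_camera('wrist');cv2.imwrite('pics/w2.png',p[:,:,::-1])
print(o['tool_pos'],o['tool_rot'],abs(o['joint_velocities']).max())
g=p.max(2)
for c in H:
    L=lid(p,c)
    ok=L[2]
    q=np.array([plane(i,a,.058)[:2] for a in ok]).astype(np.float32)*1000;r=cv2.minAreaRect(q);print(c,np.round(r[0],1),np.round(r[1],1),round(r[2],2))
    if c!='green':
        roi=(180,140,330,215)
        X,e=tri([(i,np.array(proj(i,np.array([*np.array(r[0])/1000,.058]))))]+[(I[n],lid(P[n],c,roi)[0]) for n in I]);print('  tri',X.round(4),round(e,4))
    # dark grip: pixels in projected window in front of the box
    cx,cy=np.array(r[0])/1000
    a,b=proj(i,np.array([cx-.03,cy-.062,.044])),proj(i,np.array([cx+.03,cy-.105,.044]))
    x0,x1=sorted((int(a[0]),int(b[0])));y0,y1=sorted((int(a[1]),int(b[1])))
    w=g[y0:y1,x0:x1]<35;l=cv2.connectedComponentsWithStats(w.astype(np.uint8));j=1+np.argmax(l[2][1:,4]);d=np.argwhere(l[1]==j)[:,::-1]+[x0,y0]
    G=np.array([plane(i,a,.044)[:2] for a in d]).astype(np.float32)*1000;rr=cv2.minAreaRect(G);print('  grip@.044',np.round(rr[0],1),np.round(rr[1],1),round(rr[2],1),len(d),(x0,y0,x1,y1),d.min(0),d.max(0))
E
python3 meas.py
```

```text
[0.53785476 0.08915392 0.20065196] [179.7969976    0.29935072  88.94468134] 1.8038190779887684
green [431.8 172.5] [117.  82.] 84.92
  grip@.044 [424.4  94.3] [33.1 18.6] 84.8 283 (171, 176, 223, 209) [184 176] [199 202]
yellow [643.8 136.5] [117.2  82.1] 88.9
  tri [0.6466 0.1358 0.0509] 0.0016
  grip@.044 [643.4  57.8] [31.3 18.6] 89.2 274 (345, 201, 391, 233) [361 202] [376 226]
red [542.7 192.1] [ 81.8 117.6] 0.4
  tri [0.5426 0.1928 0.051 ] 0.0013
  grip@.044 [542.5 114.2] [32.6 15.5] 89.4 117 (262, 157, 312, 192) [281 157] [294 184]
```

Grip centres: green (0.425,0.092), yellow (0.643,0.057), red (0.543,0.112). The lid sizes agree with a height of 58 mm. I'll go to green first.

```bash
python3 - <<'E'
from h import *
plan([.425,.092,.085],[180,0,85],6)
E
```

```text
ang [0.0, 0.0, 0.004] slide [-0.0, -0.037, 0.038]
ang [0.0, 0.0, 0.004] slide [-0.001, -0.037, 0.039]
ang [0.0, 0.0, 0.004] slide [-0.002, -0.037, 0.038]
ang [0.0, 0.0, 0.004] slide [-0.002, -0.037, 0.039]
ang [0.0, 0.001, 0.004] slide [-0.002, -0.037, 0.038]
ang [0.001, 0.0, 0.004] slide [-0.003, -0.038, 0.039]
```

Emit:
step_arm([
  {"angular": [0, 0, 0.004], "slide": [0, -0.037, 0.038], "jaw": 0.5},
  {"angular": [0, 0, 0.004], "slide": [-0.001, -0.037, 0.039], "jaw": 0.5},
  {"angular": [0, 0, 0.004], "slide": [-0.002, -0.037, 0.038], "jaw": 0.5},
  {"angular": [0, 0, 0.004], "slide": [-0.002, -0.037, 0.039], "jaw": 0.5},
  {"angular": [0, 0.001, 0.004], "slide": [-0.002, -0.037, 0.038], "jaw": 0.5},
  {"angular": [0.001, 0, 0.004], "slide": [-0.003, -0.038, 0.039], "jaw": 0.5},
  {"angular": [0, 0, 0], "slide": [0, 0, 0], "jaw": 0.5},
  {"angular": [0, 0, 0], "slide": [0, 0, 0], "jaw": 0.5},
  {"angular": [0, 0, 0], "slide": [0, 0, 0], "jaw": 0.5},
])

```text
time_s: 2.62
tool_pos: [0.4237, 0.0995, 0.0858]
tool_rot: [-179.9, -0.2, 85.7]
force: [-0.5, -0.3, 0.6]
grip_width: 0.0434
grasp_force: 0.0
```

```bash
python3 - <<'E'
from h import *
plan([.425,.091,.018],[180,0,85],5)
i=env.camera_info('wrist');p=env.read_camera('wrist');cv2.imwrite('pics/w3.png',p[:,:,::-1])
o=env.get_obs();print(o['tool_pos'],o['tool_rot'],o['force'])
E
```

```text
ang [-0.0, -0.0, 0.001] slide [-0.003, 0.001, 0.027]
ang [-0.0, -0.0, 0.001] slide [-0.004, 0.001, 0.027]
ang [-0.0, -0.0, 0.001] slide [-0.003, 0.001, 0.027]
ang [-0.0, -0.001, 0.0] slide [-0.004, 0.001, 0.027]
ang [-0.0, -0.0, 0.001] slide [-0.003, 0.0, 0.027]
[0.42353253 0.0993867  0.08560144] [-179.91211165   -0.21114073   85.65147959] [ 0.38114058 -0.83778396  0.57870775]
```

View pics/w3.png

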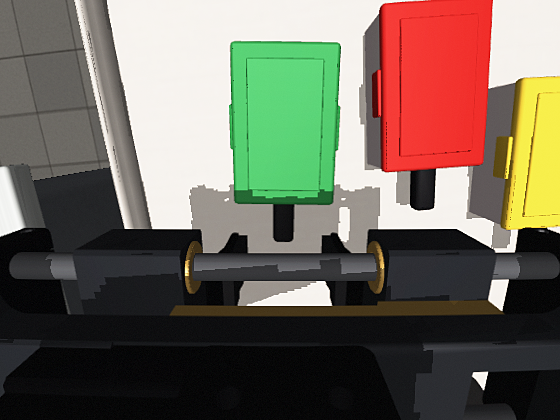

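The green grip (284,205–240) is centred between the finger tips (columns 235 and 333). I'll check the height and position from this second view.

```bash
python3 - <<'E'
from h import *
i=env.camera_info('wrist');p=cv2.imread('pics/w3.png')[:,:,::-1].copy()
for z in(.05,.058,.066):
    q=np.array([plane(i,a,z)[:2] for a in lid(p,'green')[2]]).astype(np.float32)*1000;print(z,cv2.minAreaRect(q))
for v in(205,240): print(plane(i,(284,v),.044),plane(i,(284,v),.036))
E
```

```text
0.05 ((428.3890380859375, 172.7801055908203), (119.534423828125, 83.8160629272461), 85.53366088867188)
0.058 ((428.3863525390625, 172.52700805664062), (115.41666412353516, 80.92876434326172), 85.5336685180664)
0.066 ((428.3836669921875, 172.27389526367188), (111.29890441894531, 78.0414047241211), 85.53366088867188)
[0.42360105 0.11017187 0.044     ] [0.4234429  0.10831618 0.036     ]
[0.42122772 0.07932025 0.044     ] [0.42098987 0.07642854 0.036     ]
```

Emit:
step_arm([
  {"angular": [0, 0, 0], "slide": [-0.003, 0, 0.027], "jaw": 0.5},
  {"angular": [0, 0, 0], "slide": [-0.003, 0, 0.027], "jaw": 0.5},
  {"angular": [0, 0, 0], "slide": [-0.003, 0, 0.027], "jaw": 0.5},
  {"angular": [0, 0, 0], "slide": [-0.003, 0, 0.027], "jaw": 0.5},
  {"angular": [0, 0, 0], "slide": [-0.003, 0, 0.027], "jaw": 0.5},
  {"angular": [0, 0, 0], "slide": [0, 0, 0], "jaw": 0.5},
  {"angular": [0, 0, 0], "slide": [0, 0, 0], "jaw": 0},
  {"angular": [0, 0, 0], "slide": [0, 0, 0], "jaw": 0},
  {"angular": [0, 0, 0], "slide": [0, 0, 0], "jaw": 0},
  {"angular": [0, 0, 0], "slide": [0, 0, 0], "jaw": 0},
], newtons=25)

```text
time_s: 3.92
tool_pos: [0.4218, 0.0921, 0.0175]
tool_rot: [-179.9, -0.2, 85.7]
force: [1.0, -1.0, -1.3]
grip_width: 0.0116
grasp_force: 0.0
```

```bash
python3 - <<'E'
from h import *
o=env.get_obs();print(o['grip_width'],o['grasp_force'],o['tool_pos'],o['force'])
p=env.read_camera('side');p2=env.read_camera('wrist')
a=cv2.resize(p[140:240,150:310],(640,400),interpolation=cv2.INTER_CUBIC)
b=p2[0:260,130:450];b=cv2.resize(b,(320,260))
im=np.zeros((600,800,3),np.uint8);im[:400,:640]=a;im[340:600,480:800]=b
cv2.imwrite('pics/g1.png',im[:,:,::-1])
o=env.get_obs();print(o['grip_width'],o['grasp_force'])
E
```

```text
0.011603516936598238 0.0 [0.42177014 0.09206406 0.01752323] [ 1.01034351 -0.9967963  -1.28301126]
0.005016529228367642 0.0
```

View pics/g1.png

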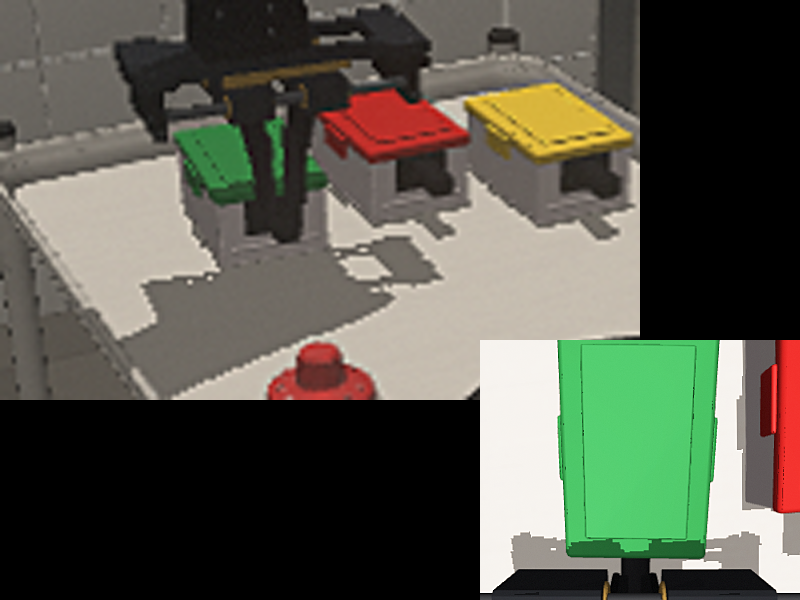

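The side crop shows the fingers around the green grip. The reported width is still falling with no force, so I'll let the fingers settle.

Emit:
step_arm([
  {"angular": [0, 0, 0], "slide": [0, 0, 0], "jaw": 0},
  {"angular": [0, 0, 0], "slide": [0, 0, 0], "jaw": 0},
  {"angular": [0, 0, 0], "slide": [0, 0, 0], "jaw": 0},
], newtons=25)

```text
time_s: 4.4
tool_pos: [0.4215, 0.0919, 0.0172]
tool_rot: [-179.8, -0.2, 85.7]
force: [-0.0, -0.1, 0.1]
grip_width: 0.0006
grasp_force: 0.0
```

```bash
python3 - <<'E'
from h import *
i=env.camera_info('wrist')
p=env.read_camera('wrist');cv2.imwrite('pics/g2.png',cv2.resize(p[170:310,204:364],(800,600),interpolation=cv2.INTER_CUBIC)[:,:,::-1])
o=env.get_obs();print(o['grip_width'],o['grasp_force'],o['tool_pos'],o['force'])
L=lid(p,'green');q=np.array([plane(i,a,.058)[:2] for a in L[2]]).astype(np.float32)*1000;print(cv2.minAreaRect(q),L[1])
E
```

```text
0.0006337551229343313 0.0 [0.42152838 0.09192871 0.01721622] [0.09802437 0.5243104  0.84892105]
((428.26922607421875, 168.10926818847656), (106.64376068115234, 79.77433013916016), 85.57604217529297) [  208     0   161   218 29034]
```

View pics/g2.png

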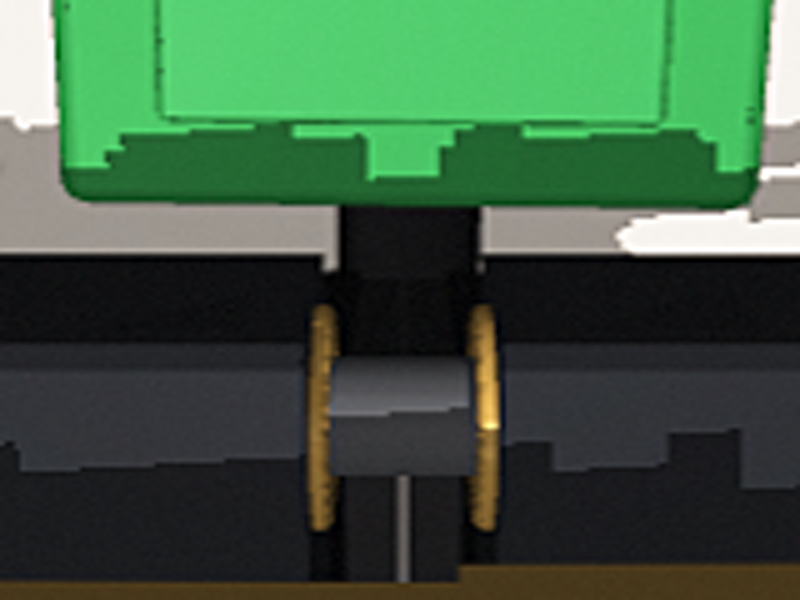

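The jaws are fully shut with no force, so the fingers aren't on the grip. I'll project the TCP and the expected grip into the side picture to find the discrepancy.

```bash
python3 - <<'E'
from h import *
i=env.camera_info('side');j=env.camera_info('scene');w=env.camera_info('wrist')
o=env.get_obs()
f=lambda q:((q-[150,140])*4).round(0)
pts=dict(tcp=o['tool_pos'],green_grip=[.4235,.0925,.036],tip=[.422,.074,.036],gfl=[.3895,.1165,0],gfr=[.468,.110,0],gtopl=[.3895,.1165,.058],gtopr=[.468,.11,.058],redgrip=[.543,.112,.036],redtip=[.543,.094,.036],rtl=[.502,.134,.058],rtr=[.583,.134,.058])
for k,X in pts.items(): print(k,'side crop',f(proj(i,np.array(X))),'wrist',proj(w,np.array(X)).round(0))
im=env.read_camera('side');s=env.read_camera('scene')
a=cv2.resize(im[170:215,185:235],(500,450),interpolation=cv2.INTER_CUBIC);b=cv2.resize(s[165:210,190:240],(300,270),interpolation=cv2.INTER_CUBIC)
c=np.zeros((450,800,3),np.uint8);c[:,:500]=a;c[:270,500:]=b
cv2.imwrite('pics/g3.png',np.clip(c.astype(float)*2,0,255).astype(np.uint8)[:,:,::-1])
for k in('tcp','green_grip','tip','gfl','gfr'): print(k,'g3',((proj(i,np.array(pts[k]))-[185,170])*10).round())
E
```

```text
tcp side crop [283. 250.] wrist [285. 233.]
green_grip side crop [284. 224.] wrist [288. 241.]
tip side crop [292. 235.] wrist [288. 268.]
gfl side crop [227. 268.] wrist [240. 198.]
gfr side crop [337. 248.] wrist [345. 198.]
gtopl side crop [221. 190.] wrist [224. 219.]
gtopr side crop [334. 172.] wrist [366. 220.]
redgrip side crop [432. 179.] wrist [475. 198.]
redtip side crop [443. 189.] wrist [473. 226.]
rtl side crop [365. 150.] wrist [429. 172.]
rtr side crop [469. 130.] wrist [575. 162.]
tcp g3 [357. 325.]
green_grip g3 [359. 259.]
tip g3 [380. 287.]
gfl g3 [218. 370.]
gfr g3 [493. 320.]
```

View pics/g3.png

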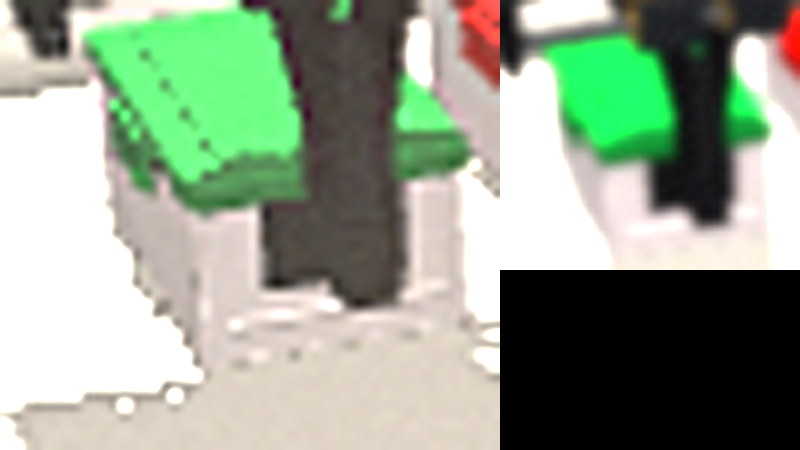

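Comparing the views: in the wrist image with the jaws half open, the finger ends appear at row ~233 with a 74 px gap. That puts the physical tips about 27 mm above the reported TCP, so the fingers shut just above the grip. I'll open and go down to TCP z ≈ 0.004. That is safe whether or not this reading is right.

Emit:
step_arm([
  {"angular": [0, 0, 0], "slide": [0, 0, 0], "jaw": 0.5},
  {"angular": [0, 0, 0], "slide": [0, 0, 0], "jaw": 0.5},
  {"angular": [0, 0, 0], "slide": [0, 0, 0], "jaw": 0.5},
  {"angular": [0, 0, 0], "slide": [0, 0, 0], "jaw": 0.5},
  {"angular": [0, 0, 0], "slide": [0, 0, 0.009], "jaw": 0.5},
  {"angular": [0, 0, 0], "slide": [0, 0, 0.009], "jaw": 0.5},
  {"angular": [0, 0, 0], "slide": [0, 0, 0.009], "jaw": 0.5},
  {"angular": [0, 0, 0], "slide": [0, 0, 0], "jaw": 0.5},
])

```text
time_s: 5.55
tool_pos: [0.421, 0.0918, 0.0032]
tool_rot: [-179.8, -0.1, 85.7]
force: [-0.4, 0.8, -0.9]
grip_width: 0.0438
grasp_force: 0.0
```

Emit:
step_arm([
  {"angular": [0, 0, 0], "slide": [0, 0, 0], "jaw": 0},
  {"angular": [0, 0, 0], "slide": [0, 0, 0], "jaw": 0},
  {"angular": [0, 0, 0], "slide": [0, 0, 0], "jaw": 0},
  {"angular": [0, 0, 0], "slide": [0, 0, 0], "jaw": 0},
], newtons=25)

```text
time_s: 6.05
tool_pos: [0.4218, 0.092, 0.0039]
tool_rot: [-179.8, -0.2, 85.6]
force: [0.6, -0.1, 0.4]
grip_width: 0.0177
grasp_force: 25.0
```

The grip is held (17.7 mm, 25 N). Next I tip green: 10 mm up, turning with the box.

Emit:
step_arm([
  {"angular": [0, -0.006, 0], "slide": [0, 0, -0.005], "jaw": 0},
  {"angular": [0, -0.006, 0], "slide": [0, 0, -0.005], "jaw": 0},
  {"angular": [0, -0.006, 0], "slide": [0, 0, -0.005], "jaw": 0},
  {"angular": [0, -0.006, 0], "slide": [0, 0, -0.006], "jaw": 0},
  {"angular": [0, 0, 0], "slide": [0, 0, 0], "jaw": 0},
  {"angular": [0, 0, 0], "slide": [0, 0, 0], "jaw": 0},
  {"angular": [0, 0, 0], "slide": [0, 0, 0], "jaw": 0},
  {"angular": [0, 0, 0], "slide": [0, 0, 0], "jaw": 0},
  {"angular": [0, 0, 0], "slide": [0, 0, 0], "jaw": 0},
])

```text
time_s: 7.18
tool_pos: [0.4216, 0.0926, 0.0142]
tool_rot: [-179.8, 4.1, 85.7]
force: [1.5, 2.3, -4.5]
grip_width: 0.0175
grasp_force: 25.0
```

```bash
python3 - <<'E'
from h import *
F=[]
for k in range(4):
    p=env.read_camera('side');o=env.get_obs();F.append(np.r_[o['force'],o['wrist_torque']])
print(np.mean(F,0).round(2),np.std(F,0).round(2),o['effort'],o['grasp_force'],o['grip_width'],o['tool_pos'],o['tool_rot'])
cv2.imwrite('pics/t1.png',p[:,:,::-1])
E
```

```text
[ 0.91  2.45 -4.63  0.62 -0.2  -0.11] [0.28 0.25 0.27 0.03 0.03 0.01] [  0.89666672 -27.69905627   1.35844197 -26.51517928   1.00104913
   0.90377418   0.11887457] 25.006860494613647 0.01797601316790343 [0.42159148 0.09256833 0.01425061] [-179.82595309    4.1126357    85.67564716]
```

```bash
python3 - <<'E'
from h import *
p=env.read_camera('wrist');cv2.imwrite('pics/wt1.png',p[:,:,::-1]);L=lid(p,'green');print(L[0],L[1]); L=lid(p,'red');print(L[0],L[1])
E
```

```text
[288.71428157 104.42513718] [  201     0   175   225 34443]
[494.95029575  88.75421559] [  426     0   134   181 22654]
```

Emit:
step_arm([
  {"angular": [0, 0.006, 0], "slide": [0, 0, 0.005], "jaw": 0},
  {"angular": [0, 0.006, 0], "slide": [0, 0, 0.005], "jaw": 0},
  {"angular": [0, 0.006, 0], "slide": [0, 0, 0.005], "jaw": 0},
  {"angular": [0, 0.006, 0], "slide": [0, 0, 0.006], "jaw": 0},
  {"angular": [0, 0, 0], "slide": [0, 0, 0], "jaw": 0},
  {"angular": [0, 0, 0], "slide": [0, 0, 0], "jaw": 0},
  {"angular": [0, 0, 0], "slide": [0, 0, 0], "jaw": 0},
])

```text
time_s: 8.3
tool_pos: [0.4216, 0.0914, 0.0039]
tool_rot: [-179.8, -0.1, 85.7]
force: [-0.1, 0.7, -1.0]
grip_width: 0.0172
grasp_force: 25.0
```

```bash
python3 - <<'E'
from h import *
p=env.read_camera('wrist');L=lid(p,'green');print(L[0],L[1]); L=lid(p,'red');print(L[0],L[1]);o=env.get_obs();print(o['force'],o['wrist_torque'],o['tool_pos'],o['tool_rot'])
E
```

```text
[286.16748984 107.88763064] [  200     0   175   225 36647]
[497.1013166   85.05941201] [  433     0   127   176 21191]
[ 0.03227296 -1.02977915  0.76281005] [-0.21709303  0.08644435 -0.07356093] [0.42154683 0.09138437 0.00385476] [-1.79816224e+02 -1.40150674e-01  8.56649416e+01]
```

The green lid stayed at the same wrist pixels during the tip, so the box moved with the tool (about 0.074 rad, about 4 N, so green looks heavy). Release, rise and go to yellow.

Emit:
step_arm([
  {"angular": [0, 0, 0], "slide": [0, 0, 0], "jaw": 0.5},
  {"angular": [0, 0, 0], "slide": [0, 0, 0], "jaw": 0.5},
  {"angular": [0, 0, 0], "slide": [0, 0, 0], "jaw": 0.5},
  {"angular": [0, 0, 0], "slide": [0, 0, 0], "jaw": 0.5},
  {"angular": [0, 0, 0], "slide": [0, 0, -0.04], "jaw": 0.5},
  {"angular": [0, 0, 0], "slide": [0, 0, -0.06], "jaw": 0.5},
  {"angular": [0, 0, 0], "slide": [0, 0, -0.06], "jaw": 0.5},
  {"angular": [0, 0, 0], "slide": [0, 0, 0], "jaw": 0.5},
])

```text
time_s: 9.35
tool_pos: [0.4237, 0.0922, 0.0859]
tool_rot: [179.9, -0.3, 85.7]
force: [-0.6, 0.3, 0.1]
grip_width: 0.0436
grasp_force: 0.0
```

```bash
python3 - <<'E'
from h import *
plan([.643,.055,.085],[180,0,89],6)
E
```

```text
ang [0.0, -0.0, -0.003] slide [-0.007, 0.074, 0.0]
ang [0.0, -0.0, -0.003] slide [-0.008, 0.074, 0.0]
ang [0.0, -0.0, -0.003] slide [-0.008, 0.074, 0.001]
ang [0.0, -0.001, -0.003] slide [-0.009, 0.073, 0.0]
ang [0.0, -0.0, -0.003] slide [-0.009, 0.073, 0.001]
ang [0.0, -0.001, -0.004] slide [-0.01, 0.074, 0.0]
```

Emit:
step_arm([
  {"angular": [0, 0, -0.003], "slide": [-0.007, 0.074, 0], "jaw": 0.5},
  {"angular": [0, 0, -0.003], "slide": [-0.008, 0.074, 0], "jaw": 0.5},
  {"angular": [0, 0, -0.003], "slide": [-0.008, 0.074, 0], "jaw": 0.5},
  {"angular": [0, 0, -0.003], "slide": [-0.009, 0.073, 0], "jaw": 0.5},
  {"angular": [0, -0.001, -0.003], "slide": [-0.009, 0.073, 0], "jaw": 0.5},
  {"angular": [0, -0.001, -0.004], "slide": [-0.01, 0.074, 0], "jaw": 0.5},
  {"angular": [0, 0, 0], "slide": [0, 0, 0], "jaw": 0.5},
  {"angular": [0, 0, 0], "slide": [0, 0, 0], "jaw": 0.5},
  {"angular": [0, 0, 0], "slide": [0, 0, 0], "jaw": 0.5},
])

```text
time_s: 10.48
tool_pos: [0.6399, 0.0549, 0.0826]
tool_rot: [-179.8, 0.1, 89.1]
force: [0.3, 0.4, 0.1]
grip_width: 0.0431
grasp_force: 0.0
```

```bash
cat > near.py <<'E'
from h import *
import sys
c=sys.argv[1]
o=env.get_obs();i=env.camera_info('wrist');p=env.read_camera('wrist');cv2.imwrite(f'pics/near_{c}.png',p[:,:,::-1])
T=Ro.from_euler('xyz',o['tool_rot'],degrees=True)
q=np.array([plane(i,a,.058)[:2] for a in lid(p,c)[2]]).astype(np.float32)*1000;r=cv2.minAreaRect(q);print(r,o['tool_pos'],o['tool_rot'])
a=r[2] if r[2]>45 else r[2]+90
g=np.array(r[0])/1000-.08*np.array([np.cos(np.radians(a)),np.sin(np.radians(a))]);print('yaw',a,'grip',g)
# black grip columns just in front of the lid, halfway along
u=proj(i,np.array([*g,.044])+[0,.008,0]);row=p[int(u[1]),int(u[0])-25:int(u[0])+26].max(1);k=np.where(row<45)[0]+int(u[0])-25
print(u,'dark cols',k.min(),k.max(),'->',plane(i,(k.mean(),u[1]),.044))
E
python3 near.py yellow
```

```text
((646.8955078125, 136.07467651367188), (115.9078369140625, 80.91600036621094), 89.13111114501953) [0.63990305 0.0549457  0.08263377] [-1.79759634e+02  1.39831503e-01  8.90997841e+01]
yaw 89.13111114501953 grip [0.64568236 0.05608388]
[291.74056562 207.36360289] dark cols 282 302 -> [0.64589679 0.06408056 0.044     ]
```

Emit:
step_arm([
  {"angular": [0, 0, 0], "slide": [0, 0.006, 0.032], "jaw": 0.5},
  {"angular": [0, 0, 0], "slide": [0, 0.006, 0.032], "jaw": 0.5},
  {"angular": [0, 0, 0], "slide": [0, 0, 0.032], "jaw": 0.5},
  {"angular": [0, 0, 0], "slide": [0, 0, 0.032], "jaw": 0.5},
  {"angular": [0, 0, 0], "slide": [0, 0, 0.03], "jaw": 0.5},
  {"angular": [0, 0, 0], "slide": [0, 0, 0], "jaw": 0.5},
  {"angular": [0, 0, 0], "slide": [0, 0, 0], "jaw": 0.4},
  {"angular": [0, 0, 0], "slide": [0, 0, 0], "jaw": 0},
  {"angular": [0, 0, 0], "slide": [0, 0, 0], "jaw": 0},
  {"angular": [0, 0, 0], "slide": [0, 0, 0], "jaw": 0},
])

```text
time_s: 11.78
tool_pos: [0.6472, 0.0543, 0.0045]
tool_rot: [-179.9, 0.2, 89.1]
force: [-0.7, -0.9, 2.7]
grip_width: 0.0173
grasp_force: 25.0
```

Emit:
step_arm([
  {"angular": [0, 0, 0], "slide": [0, 0, 0], "jaw": 0},
  {"angular": [0, 0, 0], "slide": [0, 0, 0], "jaw": 0},
])

```text
time_s: 12.02
tool_pos: [0.6472, 0.0543, 0.0045]
tool_rot: [-179.9, 0.2, 89.1]
force: [-1.1, 0.0, 3.2]
grip_width: 0.0173
grasp_force: 25.0
```

```bash
cat > f.py <<'E'
from h import *
import sys
F=[]
for k in range(4):
    p=env.read_camera('wrist');o=env.get_obs();F.append(np.r_[o['force'],o['wrist_torque']])
print(np.mean(F,0).round(2),o['grasp_force'],o['grip_width'],o['tool_pos'],o['tool_rot'],o['time_s'])
for c in sys.argv[1:]:L=lid(p,c);print(c,L[0],L[1])
E
python3 f.py yellow red
```

```text
[-1.06  0.07  4.14 -0.09  0.28  0.03] 25.001394152641296 0.017278166140136005 [0.64713945 0.05420403 0.00443173] [-1.79858145e+02  1.60250586e-01  8.90792898e+01] 12.225
yellow [282.75330026 107.99314196] [  194     0   177   224 36891]
red [72.99660764 58.68065777] [    0     0   153   120 17392]
```

Emit:
step_arm([
  {"angular": [0, -0.006, 0], "slide": [0, 0, -0.005], "jaw": 0},
  {"angular": [0, -0.006, 0], "slide": [0, 0, -0.005], "jaw": 0},
  {"angular": [0, -0.006, 0], "slide": [0, 0, -0.005], "jaw": 0},
  {"angular": [0, -0.006, 0], "slide": [0, 0, -0.006], "jaw": 0},
  {"angular": [0, 0, 0], "slide": [0, 0, 0], "jaw": 0},
  {"angular": [0, 0, 0], "slide": [0, 0, 0], "jaw": 0},
  {"angular": [0, 0, 0], "slide": [0, 0, 0], "jaw": 0},
  {"angular": [0, 0, 0], "slide": [0, 0, 0], "jaw": 0},
])

```text
time_s: 13.22
tool_pos: [0.6467, 0.0546, 0.0143]
tool_rot: [-179.8, 4.5, 89.1]
force: [0.1, 0.6, -1.1]
grip_width: 0.0172
grasp_force: 25.0
```

```bash
python3 f.py yellow red
```

```text
[-0.28  0.57 -1.07  0.2   0.04  0.02] 24.993166029453278 0.01685125016779813 [0.64683496 0.0545081  0.01442457] [-179.8173253     4.48385155   89.08806695] 13.425
yellow [283.04784754 107.99476795] [  195     0   176   224 36888]
red [74.88255016 62.3023788 ] [    0     0   158   127 18791]
```

Yellow is light (−1.1 N) and tipped rigidly. Set it down and move to red.

Emit:
step_arm([
  {"angular": [0, 0.006, 0], "slide": [0, 0, 0.005], "jaw": 0},
  {"angular": [0, 0.006, 0], "slide": [0, 0, 0.005], "jaw": 0},
  {"angular": [0, 0.006, 0], "slide": [0, 0, 0.005], "jaw": 0},
  {"angular": [0, 0.006, 0], "slide": [0, 0, 0.005], "jaw": 0},
  {"angular": [0, 0, 0], "slide": [0, 0, 0], "jaw": 0},
  {"angular": [0, 0, 0], "slide": [0, 0, 0], "jaw": 0},
  {"angular": [0, 0, 0], "slide": [0, 0, 0], "jaw": 0.5},
  {"angular": [0, 0, 0], "slide": [0, 0, 0], "jaw": 0.5},
  {"angular": [0, 0, 0], "slide": [0, 0, 0], "jaw": 0.5},
  {"angular": [0, 0, 0], "slide": [0, 0, 0], "jaw": 0.5},
])

```text
time_s: 14.68
tool_pos: [0.6469, 0.0543, 0.0045]
tool_rot: [-179.8, 0.2, 89.1]
force: [-0.1, -0.3, -0.5]
grip_width: 0.0421
grasp_force: 0.0
```

Emit:
step_arm([
  {"angular": [0, 0, 0], "slide": [0, 0, -0.04], "jaw": 0.5},
  {"angular": [0, 0, 0], "slide": [0, 0, -0.06], "jaw": 0.5},
  {"angular": [0, 0, 0], "slide": [0, 0, -0.06], "jaw": 0.5},
  {"angular": [0, 0, 0], "slide": [0, 0, 0], "jaw": 0.5},
  {"angular": [0, 0, -0.001], "slide": [0.02, -0.055, 0], "jaw": 0.5},
  {"angular": [0, 0, -0.001], "slide": [0.03, -0.05, 0], "jaw": 0.5},
  {"angular": [0, 0, -0.001], "slide": [0.03, -0.05, 0], "jaw": 0.5},
  {"angular": [0, 0, -0.001], "slide": [0.032, -0.049, 0], "jaw": 0.5},
  {"angular": [0, 0, 0], "slide": [0, 0, 0], "jaw": 0.5},
  {"angular": [0, 0, 0], "slide": [0, 0, 0], "jaw": 0.5},
])

```text
time_s: 15.92
tool_pos: [0.5462, 0.111, 0.0848]
tool_rot: [-179.9, 0.2, 89.8]
force: [0.2, -0.4, -0.8]
grip_width: 0.0436
grasp_force: 0.0
```

```bash
python3 near.py red
```

```text
((542.9580078125, 192.09381103515625), (81.00636291503906, 116.65522766113281), 0.384982705116272) [0.54616729 0.11097676 0.08480771] [-179.86095061    0.18209216   89.78310554]
yaw 90.38498270511627 grip [0.54349554 0.11209562]
[281.60004757 206.87323117] dark cols 272 291 -> [0.54341211 0.12009595 0.044     ]
```

Emit:
step_arm([
  {"angular": [0, 0, -0.001], "slide": [0, -0.005, 0.032], "jaw": 0.5},
  {"angular": [0, 0, -0.001], "slide": [0, 0, 0.032], "jaw": 0.5},
  {"angular": [0, 0, 0], "slide": [0, 0, 0.032], "jaw": 0.5},
  {"angular": [0, 0, 0], "slide": [0, 0, 0.032], "jaw": 0.5},
  {"angular": [0, 0, 0], "slide": [0, 0, 0.033], "jaw": 0.5},
  {"angular": [0, 0, 0], "slide": [0, 0, 0], "jaw": 0.5},
  {"angular": [0, 0, 0], "slide": [0, 0, 0], "jaw": 0.4},
  {"angular": [0, 0, 0], "slide": [0, 0, 0], "jaw": 0},
  {"angular": [0, 0, 0], "slide": [0, 0, 0], "jaw": 0},
  {"angular": [0, 0, 0], "slide": [0, 0, 0], "jaw": 0},
])

```text
time_s: 17.23
tool_pos: [0.5434, 0.1114, 0.0046]
tool_rot: [-179.9, 0.1, 90.2]
force: [0.3, 0.3, 2.0]
grip_width: 0.0169
grasp_force: 25.0
```

Emit:
step_arm([
  {"angular": [0, 0, 0], "slide": [0, 0, 0], "jaw": 0},
  {"angular": [0, 0, 0], "slide": [0, 0, 0], "jaw": 0},
])

```text
time_s: 17.48
tool_pos: [0.5434, 0.1114, 0.0046]
tool_rot: [-179.9, 0.1, 90.2]
force: [-0.6, -0.1, 4.3]
grip_width: 0.0172
grasp_force: 25.0
```

```bash
python3 f.py yellow red green
```

```text
[ 0.12 -0.27  4.27 -0.11  0.13 -0.02] 25.003910064697266 0.01728373096247753 [0.54339406 0.11133682 0.00457628] [-1.79868004e+02  1.46111103e-01  9.01569759e+01] 17.675
yellow [479.84602052 174.05701035] [  389   101   171   152 21347]
red [284.11159401 108.44999325] [  197     0   176   225 37045]
green [ 67.40257198 132.44688966] [    0    17   138   236 29627]
```

Emit:
step_arm([
  {"angular": [0, -0.006, 0], "slide": [0, 0, -0.005], "jaw": 0},
  {"angular": [0, -0.006, 0], "slide": [0, 0, -0.005], "jaw": 0},
  {"angular": [0, -0.006, 0], "slide": [0, 0, -0.005], "jaw": 0},
  {"angular": [0, -0.006, 0], "slide": [0, 0, -0.006], "jaw": 0},
  {"angular": [0, 0, 0], "slide": [0, 0, 0], "jaw": 0},
  {"angular": [0, 0, 0], "slide": [0, 0, 0], "jaw": 0},
  {"angular": [0, 0, 0], "slide": [0, 0, 0], "jaw": 0},
  {"angular": [0, 0, 0], "slide": [0, 0, 0], "jaw": 0},
])

```text
time_s: 18.68
tool_pos: [0.5428, 0.1116, 0.0145]
tool_rot: [-179.8, 4.5, 90.2]
force: [0.2, 0.5, -0.6]
grip_width: 0.0174
grasp_force: 25.0
```

```bash
python3 f.py yellow red green
```

```text
[-0.01  0.98 -0.82  0.19  0.07 -0.  ] 25.000110268592834 0.017496274379754307 [0.54293309 0.11151821 0.01460847] [-179.81543614    4.48209051   90.17133245] 18.875
yellow [475.29565261 177.11795052] [  384   109   176   144 19966]
red [283.8744063  108.33273964] [  196     0   177   225 37056]
green [ 71.25602492 135.9929481 ] [    0    26   145   227 29212]
```

Emit:
step_arm([
  {"angular": [0, 0.006, 0], "slide": [0, 0, 0.005], "jaw": 0},
  {"angular": [0, 0.006, 0], "slide": [0, 0, 0.005], "jaw": 0},
  {"angular": [0, 0.006, 0], "slide": [0, 0, 0.005], "jaw": 0},
  {"angular": [0, 0.006, 0], "slide": [0, 0, 0.005], "jaw": 0},
  {"angular": [0, 0, 0], "slide": [0, 0, 0], "jaw": 0},
  {"angular": [0, 0, 0], "slide": [0, 0, 0], "jaw": 0},
  {"angular": [0, 0, 0], "slide": [0, 0, 0], "jaw": 0.5},
  {"angular": [0, 0, 0], "slide": [0, 0, 0], "jaw": 0.5},
  {"angular": [0, 0, 0], "slide": [0, 0, 0], "jaw": 0.5},
  {"angular": [0, 0, 0], "slide": [0, 0, 0], "jaw": 0.5},
])

```text
time_s: 20.12
tool_pos: [0.543, 0.1112, 0.0047]
tool_rot: [-179.8, 0.2, 90.2]
force: [-0.3, -0.5, -0.3]
grip_width: 0.042
grasp_force: 0.0
```

Red is light (−0.8 N), so green is the full one. Next I'll locate the bystander tops (known heights) and the mat more carefully for the drag path.

```bash
python3 - <<'E'
from h import *
I={n:env.camera_info(n) for n in("scene","side")}
C=dict(vanilla=((314,281),(318,268),.096),cinn=((403,229),(399,216),.106),jam=((412,258),(414,238),.099),timer=((231,239),(230,231),.058),cutter=((268,298),(271,288),.038))
for k,(a,b,z) in C.items(): print(k,plane(I['scene'],a,z)[:2].round(3),plane(I['side'],b,z)[:2].round(3))
from scipy.optimize import least_squares
for n,seeds in(('scene',((300,247),(350,275))),('side',((300,240),(330,278)))):
    P=cv2.imread(f"pics/{n}0.png");m=(P.max(2)<60).astype(np.uint8);N,l,s,_=cv2.connectedComponentsWithStats(m)
    Q=[]
    for sd in seeds:
        j=l[sd[1],sd[0]];Q+=list(np.argwhere(l==j)[:,::-1]);print(n,s[j])
    q=np.array([plane(I[n],p,.0025)[:2] for p in Q]).astype(np.float32)*1000
    h=cv2.convexHull(q)[:,0];r=least_squares(lambda v:np.hypot(h[:,0]-v[0],h[:,1]-v[1])-v[2],[533,-216,124],loss='soft_l1',f_scale=2);print(r.x,abs(r.fun).max(),len(h))
E
python3 - <<'E'
from h import *
plan([.423,.092,.085],[180,0,85.5],6,start=([.543,.1112,.0847],[-179.8,.2,90.2]))
E
```

```text
vanilla [ 0.427 -0.385] [ 0.425 -0.385]
cinn [ 0.676 -0.318] [ 0.675 -0.315]
jam [ 0.634 -0.404] [ 0.648 -0.391]
timer [ 0.359 -0.134] [ 0.36  -0.128]
cutter [ 0.36  -0.329] [ 0.359 -0.33 ]
scene [ 264  232   97   43 2284]
scene [ 322  259   52   36 1127]
[ 533.92906038 -216.10703225  122.06792753] 2.4687322015957136 65
side [ 262  224   93   44 1867]
side [ 323  245   50   39 1137]
[ 535.21050896 -213.12249501  125.72125617] 1.1331217369267108 52
ang [-0.0, 0.0, 0.004] slide [-0.006, -0.04, 0.0]
ang [-0.0, 0.0, 0.004] slide [-0.007, -0.04, 0.0]
ang [-0.0, 0.0, 0.005] slide [-0.007, -0.04, 0.0]
ang [-0.0, 0.0, 0.004] slide [-0.008, -0.04, 0.0]
ang [-0.001, 0.001, 0.005] slide [-0.008, -0.039, 0.0]
ang [-0.0, 0.0, 0.004] slide [-0.01, -0.04, 0.0]
```

Emit:
step_arm([
  {"angular": [0, 0, 0], "slide": [0, 0, -0.04], "jaw": 0.5},
  {"angular": [0, 0, 0], "slide": [0, 0, -0.06], "jaw": 0.5},
  {"angular": [0, 0, 0], "slide": [0, 0, -0.06], "jaw": 0.5},
  {"angular": [0, 0, 0], "slide": [0, 0, 0], "jaw": 0.5},
])

```text
time_s: 20.62
tool_pos: [0.5453, 0.1119, 0.0872]
tool_rot: [179.9, 0.1, 90.2]
force: [-0.1, 0.9, -0.3]
grip_width: 0.0434
grasp_force: 0.0
```

Emit:
step_arm([
  {"angular": [0, 0, 0.004], "slide": [-0.006, -0.04, 0], "jaw": 0.5},
  {"angular": [0, 0, 0.004], "slide": [-0.007, -0.04, 0], "jaw": 0.5},
  {"angular": [0, 0, 0.005], "slide": [-0.007, -0.04, 0], "jaw": 0.5},
  {"angular": [0, 0, 0.004], "slide": [-0.008, -0.041, 0], "jaw": 0.5},
  {"angular": [0, 0, 0.005], "slide": [-0.009, -0.041, 0], "jaw": 0.5},
  {"angular": [0, 0, 0.004], "slide": [-0.011, -0.042, 0], "jaw": 0.5},
  {"angular": [0, 0, 0], "slide": [0, 0, 0], "jaw": 0.5},
  {"angular": [0, 0, 0], "slide": [0, 0, 0], "jaw": 0.5},
])

```text
time_s: 21.62
tool_pos: [0.421, 0.0912, 0.0849]
tool_rot: [-179.9, 0.2, 85.5]
force: [0.3, -0.1, -1.0]
grip_width: 0.0435
grasp_force: 0.0
```

```bash
python3 near.py green
```

```text
((428.11376953125, 171.8030548095703), (116.20928192138672, 80.73265838623047), 84.89672088623047) [0.42096355 0.09124403 0.08485148] [-1.79857503e+02  1.75983987e-01  8.54915615e+01]
yaw 84.89672088623047 grip [0.42099767 0.09212018]
[284.1368703  207.13964026] dark cols 275 295 -> [0.42171554 0.10006347 0.044     ]
```

Emit:
step_arm([
  {"angular": [0, 0, 0], "slide": [0, 0, 0.032], "jaw": 0.5},
  {"angular": [0, 0, 0], "slide": [0, 0, 0.032], "jaw": 0.5},
  {"angular": [0, 0, 0], "slide": [0, 0, 0.032], "jaw": 0.5},
  {"angular": [0, 0, 0], "slide": [0, 0, 0.032], "jaw": 0.5},
  {"angular": [0, 0, 0], "slide": [0, 0, 0.034], "jaw": 0.5},
  {"angular": [0, 0, 0], "slide": [0, 0, 0], "jaw": 0.5},
  {"angular": [0, 0, 0], "slide": [0, 0, 0], "jaw": 0.4},
  {"angular": [0, 0, 0], "slide": [0, 0, 0], "jaw": 0},
  {"angular": [0, 0, 0], "slide": [0, 0, 0], "jaw": 0},
  {"angular": [0, 0, 0], "slide": [0, 0, 0], "jaw": 0},
], newtons=35)

```text
time_s: 22.92
tool_pos: [0.4209, 0.091, 0.0045]
tool_rot: [-179.9, 0.1, 85.5]
force: [0.4, -0.3, -0.3]
grip_width: 0.017
grasp_force: 35.0
```

Emit:
step_arm([
  {"angular": [0, 0, 0], "slide": [0, 0, 0], "jaw": 0},
  {"angular": [0, 0, 0], "slide": [0, 0, 0], "jaw": 0},
  {"angular": [0, -0.006, 0], "slide": [0, 0, -0.005], "jaw": 0},
  {"angular": [0, -0.006, 0], "slide": [0, 0, -0.005], "jaw": 0},
  {"angular": [0, -0.006, 0], "slide": [0, 0, -0.005], "jaw": 0},
  {"angular": [0, -0.006, 0], "slide": [0, 0, -0.005], "jaw": 0},
  {"angular": [0, -0.003, 0], "slide": [0, 0, -0.004], "jaw": 0},
  {"angular": [0, 0, 0], "slide": [0, 0, 0], "jaw": 0},
  {"angular": [0, 0, 0], "slide": [0, 0, 0], "jaw": 0},
])

```text
time_s: 24.05
tool_pos: [0.4202, 0.0916, 0.016]
tool_rot: [-179.8, 5.0, 85.5]
force: [0.7, 1.4, -3.9]
grip_width: 0.0172
grasp_force: 35.0
```

```bash
python3 f.py green; python3 - <<'E'
from h import *
o=env.get_obs();plan([.526,-.285,o['tool_pos'][2]],[180,o['tool_rot'][1],87],20)
E
```

```text
[ 0.54  1.16 -4.27  0.36 -0.18 -0.15] 35.03416299819946 0.01753622821088319 [0.42022719 0.0915981  0.0160262 ] [-179.83441937    5.00829418   85.48642963] 24.25
green [288.80111908 105.20697274] [  201     0   177   225 34850]
ang [-0.0, -0.0, -0.0] slide [-0.037, 0.014, 0.003]
ang [-0.0, -0.0, -0.0] slide [-0.037, 0.013, 0.003]
ang [-0.0, -0.0, -0.0] slide [-0.037, 0.014, 0.003]
ang [-0.0, -0.0, -0.0] slide [-0.036, 0.013, 0.003]
ang [-0.0, -0.0, -0.001] slide [-0.037, 0.014, 0.003]
ang [-0.0, -0.0, -0.0] slide [-0.037, 0.013, 0.003]
ang [-0.0, -0.0, -0.001] slide [-0.037, 0.013, 0.003]
ang [-0.0, -0.0, -0.0] slide [-0.037, 0.013, 0.003]
ang [-0.0, -0.0, -0.001] slide [-0.036, 0.013, 0.003]
ang [-0.0, -0.0, -0.0] slide [-0.037, 0.013, 0.003]
ang [-0.0, -0.0, -0.001] slide [-0.037, 0.013, 0.003]
ang [-0.0, -0.0, -0.0] slide [-0.036, 0.013, 0.003]
ang [-0.0, -0.0, -0.001] slide [-0.037, 0.013, 0.003]
ang [-0.0, -0.0, -0.0] slide [-0.037, 0.013, 0.003]
ang [-0.0, -0.0, -0.001] slide [-0.036, 0.013, 0.004]
ang [-0.0, -0.0, -0.0] slide [-0.037, 0.013, 0.003]
ang [-0.0, -0.0, -0.001] slide [-0.036, 0.013, 0.004]
ang [-0.001, -0.0, -0.0] slide [-0.037, 0.013, 0.003]
ang [-0.0, -0.0, -0.001] slide [-0.037, 0.013, 0.004]
ang [-0.001, -0.0, -0.0] slide [-0.036, 0.013, 0.003]
```

Emit:
step_arm([
  {"angular": [0, 0, 0], "slide": [-0.01, 0.004, 0.001], "jaw": 0},
  {"angular": [0, 0, 0], "slide": [-0.02, 0.007, 0.002], "jaw": 0},
  {"angular": [0, 0, 0], "slide": [-0.025, 0.009, 0.002], "jaw": 0},
  {"angular": [0, 0, 0], "slide": [-0.025, 0.009, 0.002], "jaw": 0},
  {"angular": [0, 0, 0], "slide": [-0.025, 0.009, 0.002], "jaw": 0},
  {"angular": [0, 0, 0], "slide": [-0.025, 0.009, 0.002], "jaw": 0},
  {"angular": [0, 0, 0], "slide": [-0.025, 0.009, 0.002], "jaw": 0},
  {"angular": [0, 0, -0.001], "slide": [-0.025, 0.009, 0.002], "jaw": 0},
  {"angular": [0, 0, 0], "slide": [-0.025, 0.009, 0.002], "jaw": 0},
  {"angular": [0, 0, 0], "slide": [-0.025, 0.009, 0.002], "jaw": 0},
])

```text
time_s: 25.5
tool_pos: [0.4528, -0.0278, 0.0166]
tool_rot: [-179.8, 5.0, 85.7]
force: [-1.0, 1.2, -4.9]
grip_width: 0.0172
grasp_force: 35.0
```

```bash
python3 f.py green
```

```text
[-0.93 -3.41 -2.81 -0.61  0.14  0.05] 34.97656524181366 0.01725181637817797 [ 0.4527591  -0.02942746  0.01684834] [-179.8281474     5.20059951   85.58930267] 25.7
green [286.19653029 105.08492121] [  198     0   175   224 34585]
```

Dragging well; the lid is unmoved in the wrist view. On I go.

Emit:
step_arm([
  {"angular": [0, 0, 0], "slide": [-0.02, 0.008, 0.002], "jaw": 0},
  {"angular": [0, 0, 0], "slide": [-0.025, 0.009, 0.002], "jaw": 0},
  {"angular": [0, 0, 0], "slide": [-0.025, 0.009, 0.002], "jaw": 0},
  {"angular": [0, 0, -0.001], "slide": [-0.025, 0.009, 0.002], "jaw": 0},
  {"angular": [0, 0, 0], "slide": [-0.025, 0.009, 0.002], "jaw": 0},
  {"angular": [0, 0, 0], "slide": [-0.025, 0.009, 0.002], "jaw": 0},
  {"angular": [0, 0, -0.001], "slide": [-0.025, 0.009, 0.002], "jaw": 0},
  {"angular": [0, 0, 0], "slide": [-0.025, 0.009, 0.002], "jaw": 0},
  {"angular": [0, 0, 0], "slide": [-0.025, 0.009, 0.002], "jaw": 0},
  {"angular": [0, 0, 0], "slide": [-0.025, 0.009, 0.002], "jaw": 0},
])

```text
time_s: 26.95
tool_pos: [0.4882, -0.1536, 0.0172]
tool_rot: [-179.8, 5.0, 86.0]
force: [-0.6, 2.8, -4.3]
grip_width: 0.017
grasp_force: 35.0
```

```bash
python3 f.py green;  python3 - <<'E'
from h import *
o=env.get_obs();plan([.528,-.285,.0175],[180,o['tool_rot'][1],87],11)
E
```

```text
[-0.3  -2.84 -3.09 -0.6   0.13  0.04] 34.97736096382141 0.017105035610939665 [ 0.48837627 -0.15556742  0.01780579] [-179.85390495    5.21712086   85.94081538] 27.15
green [285.80399712 106.01340043] [  198     0   175   224 34775]
ang [-0.0, -0.0, -0.001] slide [-0.023, 0.009, 0.002]
ang [-0.0, -0.0, -0.0] slide [-0.023, 0.009, 0.002]
ang [-0.0, -0.0, -0.001] slide [-0.023, 0.009, 0.002]
ang [-0.0, -0.0, -0.0] slide [-0.023, 0.009, 0.002]
ang [-0.0, -0.0, -0.001] slide [-0.023, 0.009, 0.002]
ang [-0.0, -0.0, -0.0] slide [-0.023, 0.008, 0.002]
ang [-0.0, -0.0, -0.001] slide [-0.023, 0.009, 0.002]
ang [-0.0, -0.0, -0.0] slide [-0.023, 0.008, 0.002]
ang [-0.0, -0.0, -0.001] slide [-0.023, 0.008, 0.002]
ang [-0.001, -0.0, -0.0] slide [-0.023, 0.009, 0.003]
ang [-0.0, -0.0, -0.001] slide [-0.022, 0.008, 0.002]
```

Emit:
step_arm([
  {"angular": [0, 0, -0.001], "slide": [-0.02, 0.008, 0.002], "jaw": 0},
  {"angular": [0, 0, 0], "slide": [-0.023, 0.009, 0.002], "jaw": 0},
  {"angular": [0, 0, -0.001], "slide": [-0.023, 0.009, 0.002], "jaw": 0},
  {"angular": [0, 0, 0], "slide": [-0.023, 0.009, 0.002], "jaw": 0},
  {"angular": [0, 0, -0.001], "slide": [-0.023, 0.009, 0.002], "jaw": 0},
  {"angular": [0, 0, 0], "slide": [-0.023, 0.008, 0.002], "jaw": 0},
  {"angular": [0, 0, -0.001], "slide": [-0.023, 0.009, 0.002], "jaw": 0},
  {"angular": [0, 0, 0], "slide": [-0.023, 0.008, 0.002], "jaw": 0},
  {"angular": [0, 0, 0], "slide": [-0.023, 0.008, 0.002], "jaw": 0},
  {"angular": [0, 0, 0], "slide": [-0.02, 0.008, 0.001], "jaw": 0},
])

```text
time_s: 28.4
tool_pos: [0.5236, -0.2685, 0.0174]
tool_rot: [-179.7, 5.0, 86.7]
force: [-1.1, 2.8, -4.0]
grip_width: 0.0174
grasp_force: 35.0
```

```bash
python3 f.py green; python3 - <<'E'
from h import *
# box and mat in the same pictures
i=env.camera_info('wrist');p=env.read_camera('wrist');cv2.imwrite('pics/m1w.png',p[:,:,::-1]);s=env.read_camera('side');cv2.imwrite('pics/m1s.png',s[:,:,::-1])
c=np.zeros((420,800,3),np.uint8);c[:,:400]=cv2.resize(p,(400,300))[:300].repeat(1,0)[:300][np.r_[0:300,[299]*120]];c[:,400:]=cv2.resize(s[150:360,180:440],(400,323))[np.r_[0:323,[322]*97]]
cv2.imwrite('pics/m1.png',c[:,:,::-1])
E
```

```text
[-0.17 -1.79 -2.42 -0.21  0.09  0.08] 34.98506426811218 0.01686607142795635 [ 0.52386617 -0.27021855  0.01817831] [-179.81942326    5.2231033    86.68413066] 28.6
green [284.60324107 107.74454837] [  196     0   178   224 36778]
```

View pics/m1.png

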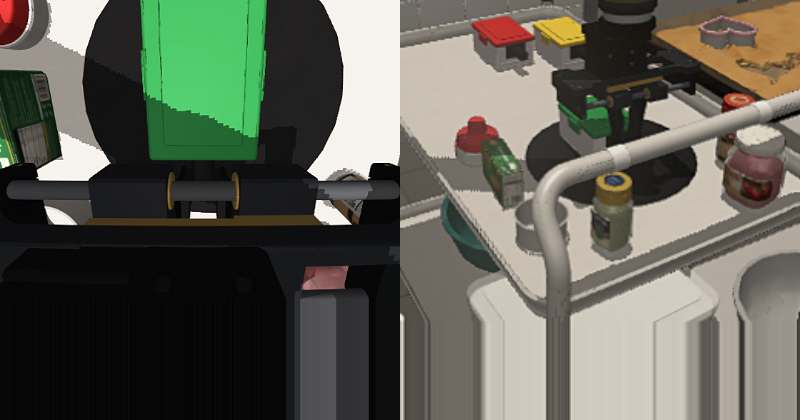

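The wrist view shows the green box on the mat, which spans columns 116–479 at full scale (box about 285). The bystanders stand clear. I'll fit the mat circle from this view.

```bash
python3 - <<'E'
from h import *
from scipy.optimize import least_squares
i=env.camera_info('wrist');p=cv2.imread('pics/m1w.png');g=p.max(2);pts=[]
for v in range(5,215,10):
    d=g[v]<60
    L=[u for u in range(100,190) if d[u:u+8].all() and (g[v,u-6:u-2]>90).all()][:1]
    R=[u for u in range(490,385,-1) if d[u-8:u].all() and (g[v,u+2:u+6]>90).all()][:1]
    pts+=[(u,v) for u in L+R]
q=np.array([plane(i,a,.0015)[:2] for a in pts])
r=least_squares(lambda v:np.hypot(*(q-v[:2]).T)-.125,[.535,-.21],loss='soft_l1',f_scale=.002);print(len(pts),r.x,np.abs(r.fun).round(4))
o=env.get_obs();a=np.radians(o['tool_rot'][2]);print('box centre',o['tool_pos'][:2]+.080*np.array([np.cos(a),np.sin(a)]),o['tool_pos'])
E
```

```text
42 [ 0.53644182 -0.21024934] [0.0003 0.0005 0.0001 0.0005 0.0004 0.0001 0.0001 0.0002 0.0001 0.0004
 0.0001 0.0003 0.0006 0.     0.0005 0.     0.0001 0.0004 0.     0.0005
 0.0002 0.0003 0.0009 0.0004 0.0005 0.0002 0.0005 0.0011 0.0001 0.0002
 0.0016 0.0004 0.0006 0.0011 0.0008 0.0014 0.0007 0.0008 0.0018 0.0006
 0.0013 0.001 ]
box centre [ 0.52842562 -0.19016723] [ 0.52382515 -0.27003484  0.01833963]
```

Emit:
step_arm([
  {"angular": [0, 0, 0], "slide": [-0.012, 0.006, 0.001], "jaw": 0},
  {"angular": [0, 0, 0], "slide": [-0.014, 0.006, 0.001], "jaw": 0},
  {"angular": [0, 0, 0], "slide": [-0.01, 0.003, 0.001], "jaw": 0},
  {"angular": [0, 0, 0], "slide": [0, 0, 0], "jaw": 0},
  {"angular": [0, 0, 0], "slide": [0, 0, 0], "jaw": 0},
])

```text
time_s: 29.32
tool_pos: [0.5302, -0.2864, 0.0176]
tool_rot: [-179.8, 5.1, 86.7]
force: [1.2, 2.0, -5.3]
grip_width: 0.0165
grasp_force: 35.0
```

Emit:
step_arm([
  {"angular": [0, 0.005, 0], "slide": [0, 0, 0.004], "jaw": 0},
  {"angular": [0, 0.005, 0], "slide": [0, 0, 0.004], "jaw": 0},
  {"angular": [0, 0.005, 0], "slide": [0, 0, 0.004], "jaw": 0},
  {"angular": [0, 0.005, 0], "slide": [0, 0, 0.003], "jaw": 0},
  {"angular": [0, 0.004, 0], "slide": [0, 0, 0.002], "jaw": 0},
  {"angular": [0, 0, 0], "slide": [0, 0, 0], "jaw": 0},
  {"angular": [0, 0, 0], "slide": [0, 0, 0], "jaw": 0},
])

```text
time_s: 30.2
tool_pos: [0.5298, -0.2867, 0.0089]
tool_rot: [-179.7, 0.7, 86.7]
force: [-0.7, 0.5, -3.3]
grip_width: 0.0171
grasp_force: 35.0
```

Emit:
step_arm([
  {"angular": [0, 0.002, 0], "slide": [0, 0, 0.002], "jaw": 0},
  {"angular": [0, 0.002, 0], "slide": [0, 0, 0.001], "jaw": 0},
  {"angular": [0, 0, 0], "slide": [0, 0, 0], "jaw": 0},
  {"angular": [0, 0, 0], "slide": [0, 0, 0], "jaw": 0},
])

```text
time_s: 30.7
tool_pos: [0.5299, -0.2867, 0.0075]
tool_rot: [-179.7, 0.0, 86.7]
force: [-0.0, -0.7, -3.5]
grip_width: 0.0172
grasp_force: 35.0
```

```bash
python3 f.py green
```

```text
[-0.3   0.05 -3.39 -0.12  0.16  0.03] 34.97573733329773 0.016815200141556526 [ 0.52988003 -0.28667908  0.00752842] [-1.79727613e+02  4.13770297e-03  8.67331667e+01] 30.9
green [285.17201866 107.76302076] [  198     0   176   224 36653]
```

Emit:
step_arm([
  {"angular": [0, 0, 0], "slide": [0, 0, 0.002], "jaw": 0},
  {"angular": [0, 0, 0], "slide": [0, 0, 0.001], "jaw": 0},
  {"angular": [0, 0, 0], "slide": [0, 0, 0], "jaw": 0},
  {"angular": [0, 0, 0], "slide": [0, 0, 0], "jaw": 0},
])

```text
time_s: 31.4
tool_pos: [0.53, -0.2868, 0.0071]
tool_rot: [-179.7, -0.0, 86.7]
force: [-3.7, 1.4, 5.3]
grip_width: 0.0171
grasp_force: 35.0
```

The box is seated. Release gently and rise.

Emit:
step_arm([
  {"angular": [0, 0, 0], "slide": [0, 0, -0.001], "jaw": 0},
  {"angular": [0, 0, 0], "slide": [0, 0, 0], "jaw": 0.4},
  {"angular": [0, 0, 0], "slide": [0, 0, 0], "jaw": 0.5},
  {"angular": [0, 0, 0], "slide": [0, 0, 0], "jaw": 0.5},
  {"angular": [0, 0, 0], "slide": [0, 0, 0], "jaw": 0.5},
  {"angular": [0, 0, 0], "slide": [0, 0, 0], "jaw": 0.5},
])

```text
time_s: 32.15
tool_pos: [0.53, -0.2866, 0.0064]
tool_rot: [-179.7, -0.0, 86.7]
force: [0.7, 0.3, -0.5]
grip_width: 0.0434
grasp_force: 0.0
```

Emit:
step_arm([
  {"angular": [0, 0, 0], "slide": [0, 0, -0.03], "jaw": 0.5},
  {"angular": [0, 0, 0], "slide": [0, 0, -0.05], "jaw": 0.5},
  {"angular": [0, 0, 0], "slide": [0, 0, -0.06], "jaw": 0.5},
  {"angular": [0, 0, 0], "slide": [0, 0, -0.06], "jaw": 0.5},
  {"angular": [0, 0, 0], "slide": [0, 0, -0.06], "jaw": 0.5},
  {"angular": [0, 0, 0], "slide": [0, 0, -0.06], "jaw": 0.5},
  {"angular": [0, 0, 0], "slide": [0, 0, 0], "jaw": 0.5},
  {"angular": [0, 0, 0], "slide": [0, 0, 0], "jaw": 0.5},
  {"angular": [0, 0, 0], "slide": [0, 0, 0], "jaw": 0.5},
])

```text
time_s: 33.28
tool_pos: [0.53, -0.2862, 0.1654]
tool_rot: [-179.6, -0.0, 86.7]
force: [-0.7, -0.5, 0.1]
grip_width: 0.0436
grasp_force: 0.0
```

```bash
python3 - <<'E'
from h import *
i=env.camera_info('wrist');p=env.read_camera('wrist');cv2.imwrite('pics/end.png',p[:,:,::-1]);o=env.get_obs();print(o['tool_pos'],o['force'],o['time_s'])
for c,z in(('green',.0605),('red',.058),('yellow',.058)):
    L=lid(p,c);q=np.array([plane(i,a,z)[:2] for a in L[2]]).astype(np.float32)*1000;print(c,cv2.minAreaRect(q),L[1])
E
```

```text
[ 0.53003424 -0.28623905  0.16540884] [-0.29967191 -0.72080176  0.31545739] 33.325
green ((534.6909790039062, -205.59974670410156), (117.40335083007812, 82.44258117675781), 85.81378173828125) [244  57  84 124 979]
red ((378.49053955078125, -126.25331115722656), (56.42258834838867, 61.44253921508789), 63.57706069946289) [  88   14   63   66 2730]
yellow ((375.4597473144531, -186.2542724609375), (3.876509428024292, 0.0002785623073577881), 79.84365844726562) [126 110   1   5   5]
```

The green box is centred 5 mm from the mat's middle, lying flat and released.

```bash
python3 -c "
from cell import env
print(env.sign_off())"
```

```text
the job is handed in; nothing more can be done
None
```

All three boxes were felt in order (green, yellow, red) and green was the full one; it was dragged to the mat, set down about 5 mm from the middle and released, and the job was handed in at about 33 s; the hand-in returned no verdict.

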